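Dress the wheel-trim stand and scan it in

TASK

Put every wheel-trim plate that is on the table onto the display stand: lower each one gently over a free pair of pins until it lies flush on the board, without dropping it. When all of them are on, pick up the barcode scanner, aim it squarely at the middle of the stand's label from 10 cm or so and hold it steady there for two seconds, then lay it back on its sloping rest as it lay before. Leave the other things on the table alone.

Things in the scene. Friction and masses are not known exactly. Their poses are not given: they have to be found in the camera images.
- plate_1: loose metal wheel-trim plate, 120 (x) x 80 (y) x 8 mm, with a raised 40 mm square hub in the middle, hub top 38 mm above the underside; two 15 mm through holes on its x axis, 42 mm either side of centre. 0.2 to 0.42 kg. Origin: centre of underside, z up; same after half a turn. Grip the hub across y to keep the fingers clear of the pins. Three or four such plates are present
- plate_2: loose metal wheel-trim plate, 120 (x) x 80 (y) x 8 mm, with a raised 40 mm square hub in the middle, hub top 38 mm above the underside; two 15 mm through holes on its x axis, 42 mm either side of centre. 0.2 to 0.42 kg. Origin: centre of underside, z up; same after half a turn. Grip the hub across y to keep the fingers clear of the pins. Three or four such plates are present
- plate_3: loose metal wheel-trim plate, 120 (x) x 80 (y) x 8 mm, with a raised 40 mm square hub in the middle, hub top 38 mm above the underside; two 15 mm through holes on its x axis, 42 mm either side of centre. 0.2 to 0.42 kg. Origin: centre of underside, z up; same after half a turn. Grip the hub across y to keep the fingers clear of the pins. Three or four such plates are present
- plate_4: loose metal wheel-trim plate, 120 (x) x 80 (y) x 8 mm, with a raised 40 mm square hub in the middle, hub top 38 mm above the underside; two 15 mm through holes on its x axis, 42 mm either side of centre. 0.2 to 0.42 kg. Origin: centre of underside, z up; same after half a turn. Grip the hub across y to keep the fingers clear of the pins. Three or four such plates are present
- station_1 (a point): place 1 of 4 on the display stand, on the board's top face (20 mm above the table) midway between its two pins; axes as the stand's. Places are 100 mm apart along the stand's y; any plate fits any place, either way round, one plate to a place
- station_2 (a point): place 2 of 4 on the display stand, on the board's top face (20 mm above the table) midway between its two pins; axes as the stand's. Places are 100 mm apart along the stand's y; any plate fits any place, either way round, one plate to a place
- station_3 (a point): place 3 of 4 on the display stand, on the board's top face (20 mm above the table) midway between its two pins; axes as the stand's. Places are 100 mm apart along the stand's y; any plate fits any place, either way round, one plate to a place
- station_4 (a point): place 4 of 4 on the display stand, on the board's top face (20 mm above the table) midway between its two pins; axes as the stand's. Places are 100 mm apart along the stand's y; any plate fits any place, either way round, one plate to a place
- stand: display stand, fixed: wooden board 160 (x) x 410 (y) x 20 mm with four pairs of steel pins, 42 mm either side of each place along x. Pin: 12 mm thick, 34 mm above the board, the last 12 mm tapering to a 4 mm tip. Origin: centre of underside, z up. A wooden wedge at the +y end, top edge 70 mm above the table, carries the label
- label: white barcode label with black bars, 60 (x) x 50 mm, on the sloping wedge at the stand's +y end (at x -30, y 260, z 46 mm in the stand's frame). Origin: its centre; z: outward normal, leaning 45 degrees from vertical towards the stand's +y; x parallel to the stand's x
- scanner: loose barcode scanner, about 0.2 kg: straight black handle 130 long (x -85 to +45 mm) x 36 wide (y) x 28 mm high, grey head at its +x end tilted down 50 degrees. Origin: on the handle's flat underside, z out of its back. Grip across y near x = -10 mm. At the start it lies on its rest, origin and axes on those of rest_deck, nose 15 degrees up
- scanner_lens (a point): scanner's window, front of its head; in the scanner's frame at x 72, z 20 mm. Its x axis is the reading beam, 0.87 rad below the scanner's x in its x-z plane. The head (50 x 44 x 32 mm) stays above the level of the handle's underside. It reads from 50 to 200 mm, beam within 22 mm of the label's middle, up to 40 degrees off its normal
- rest_deck: sloping top of the scanner's fixed grey rest: 150 (x -95 to +55 mm) x 50 mm, 62 mm above the table at its origin, 0.26 rad nose-up, 10 mm lip across the lower end (inner face at x -89 mm); foot 60 mm wide, 12 mm high. Origin: on the top face where the scanner's origin belongs; x up the slope, the way the scanner's nose points; z normal to the face
- hubcap_1: round hubcap 140 mm across, 24 mm high, lying or standing loose on the table; not part of the job, leave alone
- hubcap_2: round hubcap 140 mm across, 24 mm high, lying or standing loose on the table; not part of the job, leave alone
- mug: white mug 80 mm across, 90 mm high, lying or standing loose on the table; not part of the job, leave alone
- bottle: white bottle 60 mm across, 170 mm high, lying or standing loose on the table; not part of the job, leave alone
- hammer: hammer about 260 mm long, lying or standing loose on the table; not part of the job, leave alone
- screwdriver: screwdriver about 200 mm long, lying or standing loose on the table; not part of the job, leave alone
- wrench: wrench about 180 mm long, lying or standing loose on the table; not part of the job, leave alone
Not all that is in view belongs to the job. What is shaped like the scanner but orange is not meant. What is shaped like the plate_3 but turquoise is not meant.

How it is judged:
On the way, in this order (a step that is already met when the one before it is completed fails the run):
1. every plate present lies flush on the stand over a pair of pins, released (((horizontal distance between plate_1 and station_1 below 0.006 m and z of plate_1 in the frame of station_1 below 0.003 m) or (horizontal distance between plate_1 and station_2 below 0.006 m and z of plate_1 in the frame of station_2 below 0.003 m) or (horizontal distance between plate_1 and station_3 below 0.006 m and z of plate_1 in the frame of station_3 below 0.003 m) or (horizontal distance between plate_1 and station_4 below 0.006 m and z of plate_1 in the frame of station_4 below 0.003 m)) and angle between each of plate_1, plate_2, plate_3, plate_4's own z axis and vertical below 0.035 rad and angle between the x axis of each of plate_1, plate_2, plate_3, plate_4 and the x axis of stand, either way round below 0.08 rad and contact force between the fingers and plate_1 below 0.2 N and linear speed of each of plate_1, plate_2, plate_3, plate_4 below 0.02 m/s and ((horizontal distance between plate_2 and station_1 below 0.006 m and z of plate_2 in the frame of station_1 below 0.003 m) or (horizontal distance between plate_2 and station_2 below 0.006 m and z of plate_2 in the frame of station_2 below 0.003 m) or (horizontal distance between plate_2 and station_3 below 0.006 m and z of plate_2 in the frame of station_3 below 0.003 m) or (horizontal distance between plate_2 and station_4 below 0.006 m and z of plate_2 in the frame of station_4 below 0.003 m)) and contact force between the fingers and plate_2 below 0.2 N and ((horizontal distance between plate_3 and station_1 below 0.006 m and z of plate_3 in the frame of station_1 below 0.003 m) or (horizontal distance between plate_3 and station_2 below 0.006 m and z of plate_3 in the frame of station_2 below 0.003 m) or (horizontal distance between plate_3 and station_3 below 0.006 m and z of plate_3 in the frame of station_3 below 0.003 m) or (horizontal distance between plate_3 and station_4 below 0.006 m and z of plate_3 in the frame of station_4 below 0.003 m)) and contact force between the fingers and plate_3 below 0.2 N and ((horizontal distance between plate_4 and station_1 below 0.006 m and z of plate_4 in the frame of station_1 below 0.003 m) or (horizontal distance between plate_4 and station_2 below 0.006 m and z of plate_4 in the frame of station_2 below 0.003 m) or (horizontal distance between plate_4 and station_3 below 0.006 m and z of plate_4 in the frame of station_3 below 0.003 m) or (horizontal distance between plate_4 and station_4 below 0.006 m and z of plate_4 in the frame of station_4 below 0.003 m)) and contact force between the fingers and plate_4 below 0.2 N), for 0.2 s.
2. the held scanner points at the label's middle from 5 to 20 cm and is held steady for 1 s (x of label in the frame of scanner_lens between 0.05 and 0.2 m and y of label in the frame of scanner_lens between -0.022 and 0.022 m and z of label in the frame of scanner_lens between -0.022 and 0.022 m and angle between the x axis of scanner_lens and the z axis of label, either way round below 0.7 rad and z of scanner_lens in the frame of label above 0.03 m and linear speed of scanner below 0.03 m/s and contact force between the fingers and scanner above 0.5 N), for 1 s.
At the end, for the whole second after the job is handed in: Every plate present lies released and at rest over one pair of pins (within 6 mm of the place, within 3 mm of flush, along the pins), and the scanner lies at rest on its sloping deck, nose up (within 20 mm along, 15 mm across, 0.15 rad of where it lay) (all of step 1 and x of scanner in the frame of rest_deck between -0.02 and 0.02 m and y of scanner in the frame of rest_deck between -0.015 and 0.015 m and z of scanner in the frame of rest_deck below 0.005 m and angle between the x axis of scanner and the x axis of rest_deck, either way round below 0.15 rad and angle between the z axis of scanner and the z axis of rest_deck, either way round below 0.1 rad and x of scanner_lens in the frame of rest_deck above 0.03 m and linear speed of scanner below 0.02 m/s); the robot touches nothing.
It fails at once if a trim plate is dropped onto the stand from more than about 2 cm ((linear speed of plate_1 above 0.4 m/s and z of plate_1 in the frame of stand between 0.03 and 0.08 m and x of plate_1 in the frame of stand between -0.05 and 0.05 m and y of plate_1 in the frame of stand between -0.19 and 0.19 m and contact force between the fingers and plate_1 below 0.2 N) or (linear speed of plate_2 above 0.4 m/s and z of plate_2 in the frame of stand between 0.03 and 0.08 m and x of plate_2 in the frame of stand between -0.05 and 0.05 m and y of plate_2 in the frame of stand between -0.19 and 0.19 m and contact force between the fingers and plate_2 below 0.2 N) or (linear speed of plate_3 above 0.4 m/s and z of plate_3 in the frame of stand between 0.03 and 0.08 m and x of plate_3 in the frame of stand between -0.05 and 0.05 m and y of plate_3 in the frame of stand between -0.19 and 0.19 m and contact force between the fingers and plate_3 below 0.2 N) or (linear speed of plate_4 above 0.4 m/s and z of plate_4 in the frame of stand between 0.03 and 0.08 m and x of plate_4 in the frame of stand between -0.05 and 0.05 m and y of plate_4 in the frame of stand between -0.19 and 0.19 m and contact force between the fingers and plate_4 below 0.2 N)).
It fails at once if one of the other things on the table (hubcaps, mug, bottle, tools) is pushed more than 5 cm from its place (distance of any of hubcap_1, hubcap_2, mug, bottle, hammer, screwdriver, wrench from where it was at the start of the episode above 0.05 m).
It fails at once if the mug or the bottle is knocked over (angle between any of mug, bottle's own z axis and vertical above 0.6 rad).
Of plate_1, plate_2, plate_3, plate_4 only 3 to 4 are there at a start; the rules pass over those that are not, and their reading is None.
At some moment in a run one of plate_1, plate_2, plate_3, plate_4 may be knocked a few centimetres aside while the robot is not near it.
It also fails if it takes over 208 s, if anything falls off the work surface, if the arm or the gripper's body presses on something with over 40 N, if the wrist force passes 120 N, or if a joint passes its speed limit or range.

ROBOT

A 6-joint arm with a two-finger parallel gripper is mounted at the origin on the work surface. World frame = base frame: x ahead of the robot, y to its left, z up, the work surface at z = 0. Lengths are in m, angles in rad, forces in N, time in s.
With the tool pointing down it reaches from about 0.35 to 0.725 m from the base axis. Payload 6 kg.
Tool frame: the origin (TCP) lies at the very end of the fingers, on their centre line; the grasp point (between the pads) lies 19 mm behind it; z points along the fingers, y is the line along which they close (so a half turn about z gives the same grasp; the last joint's range is limited). The gripper opens to 85 mm and grips with 20 to 120 N. Pads are 22 mm wide; open, the fingers measure 114 mm over their backs; the gripper's body (76 mm by 85 mm) begins 54 mm behind the grasp point. The pads swing forward as they close: fully open they stand 13 mm farther back than shut.
Start: joints at [-0.987, 0.04, 0.085, 0, -1.615, -0.334], TCP at [0.148, -0.581, 0.231] pointing down, gripper open.
Joint ranges: [-2.56, 2.56], [-1.29, 2.01], [-1.08, 1.49], [-3.29, 1.98], [-2.81, -0.18], [-2.99, 2.99]. Speed limits (rad/s): [2.57, 2.57, 3.01, 3.14, 3.14, 3.14].

INTERFACE

Orientations are given as a rotation vector (axis times angle).
In Python, from workcell import robot gives the robot as it stands.
- The arm moves only by the shell command python3 -m handwheel 'ROWS' [FORCE]. ROWS is a JSON object of lists of equal length, an entry for each row: "delta_pos": the shift along the tool's x, y, z normalised to -1 to 1, where 1 is 250 mm, a list of three; "twist": the turn, a rotation vector about the tool's x, y, z normalised to -1 to 1, where 1 is pi/4 rad, a list of three; "grip": the opening, from 0 (shut) to 1 (fully open). A call has 1 to 20 rows; each row shifts and turns the commanded pose from where the row before left it, along the tool's axes as they then stand; what a row does not reach is not made up. A row lasts 1/8 s, in which the tool goes at most 62.5 mm and 10.7 degrees, less where a joint would pass 70% of its speed; a pose out of reach is approached as far as the arm can. A call with a number of a shift or a turn outside -1 to 1 is refused whole. A call with a gripper value outside its range is refused whole. The fingers move at their own pace and stop on an object; FORCE is the grip in N (left out, the last holds). Time passes only in rows, so rows that do not move let the fingers close. It gives the time, the measured TCP pose, the force, the opening and the grip force at its end, in the units of the state.
- robot.state(): the state, without advancing time (a new reading comes with each control period).
- robot.read_camera(name): name is "scene" or "top" or "wrist"; returns a dict with "image" (384x512x3 uint8, red, green, blue), "fov_y" (degrees; the focal length in pixels is half the picture's height over the tangent of half this angle, whatever the lens; pixels are square), "cx", "cy" (the principal point, pixels), "R" (3x3) and "t" (3): a world point X has camera coordinates R X + t; the wrist camera has in their place "T_tool_cam" (4x4, takes a point from camera to tool coordinates, whose origin is the TCP and whose axes are the flange's). Camera axes: x right, y down, z forward; pixel columns grow to the right and rows downward; lengths in m; the calibration is good to about 2 mm. A picture is of the moment at which its call begins: read the wrist's pose just before it. There is no depth.
- robot.close_job(): hands the job in; it is judged then, once.
The state is a dict: "time_s": time; "joint_positions": joint angles; "qvel": joint speeds; "joint_torque": joint torques, N m; "position": TCP position; "orientation": TCP orientation; "wrist_force": force on the tool from outside, world axes, zero at the start; "wrist_torque": the same for the moment, N m; "grip_width": opening from 0.0 (shut) to 1.0 (fully open); "finger_force": force on a finger pad.
Only numpy, scipy, OpenCV 4.12 (cv2) and the standard library are available. Lean on these libraries where they do the work, as an engineer would, in place of code of your own. Each camera call takes 0.05 s, during which the arm holds its last target. There are 200 camera calls.

## Working session

There is one attempt and no reset: what is moved stays moved. The work goes in short steps, Python scripts to look and compute and a shell command to move; the robot and the scene stay as the last step left them, time stands still between calls to the robot, and variables do not carry over. Pictures are saved under pics/ and viewed, at most 14 in all, crops included, and the job is handed in when it is done.

```bash
mkdir -p pics; ls; cat > h.py <<'E'
import numpy as np, cv2, json
from scipy.spatial.transform import Rotation as Ro
from workcell import robot
def cam(n):
    s=robot.state(); c=robot.read_camera(n); im=c['image']
    f=im.shape[0]/2/np.tan(np.radians(c['fov_y'])/2)
    K=np.array([[f,0,c['cx']],[0,f,c['cy']],[0,0,1]])
    if 'R' in c: R=np.array(c['R']);t=np.array(c['t'])
    else:
        T=np.eye(4);T[:3,:3]=Ro.from_rotvec(s['orientation']).as_matrix();T[:3,3]=s['position']
        M=np.linalg.inv(T@np.array(c['T_tool_cam']));R=M[:3,:3];t=M[:3,3]
    return im,K,R,t
def ray(uv,K,R,t,z):
    uv=np.atleast_2d(np.array(uv,float)); d=np.c_[uv,np.ones(len(uv))]@np.linalg.inv(K).T@R
    o=-R.T@t; return o+d*((z-o[2])/d[:,2])[:,None]
def proj(X,K,R,t):
    p=np.atleast_2d(X)@R.T+t; p=p@K.T; return p[:,:2]/p[:,2:]
def save(n,im): cv2.imwrite('pics/'+n,cv2.cvtColor(im,cv2.COLOR_RGB2BGR))
def delta(pos,yaw=None):
    s=robot.state();R=Ro.from_rotvec(s['orientation']);d=R.inv().apply(np.array(pos)-s['position'])
    return d/0.25
E
python3 - <<'E'
from h import *
for n in('top','scene','wrist'):
    im,K,R,t=cam(n); save(n+'0.png',cv2.resize(im,(800,600))); np.savez(n+'0.npz',im=im,K=K,R=R,t=t); print(n,K[0],-R.T@t)
print(robot.state())
E
```

```text
pics
top [440.11505188   0.         259.49367311] [ 0.2894091  -0.03808393  1.47516885]
scene [408.30629832   0.         252.17029234] [ 1.16680061 -0.49333629  1.45289119]
wrist [281.78942765   0.         252.96189634] [ 0.06854998 -0.60080471  0.37173801]
{'time_s': 0.15, 'joint_positions': array([-9.87296106e-01,  4.06736549e-02,  8.40559701e-02, -3.58797297e-04,
       -1.61547924e+00, -3.33683354e-01]), 'qvel': array([-2.22066550e-04, -1.54485310e-03,  4.09319260e-03, -6.42759942e-04,
        1.56241710e-03, -7.88673784e-05]), 'joint_torque': array([-3.10922049e-03, -3.68616486e+01,  3.47691393e+01,  6.93624035e+00,
       -4.43696568e-03, -1.08530904e-05]), 'position': array([ 0.14833598, -0.5811214 ,  0.23051264]), 'orientation': array([ 3.91384645e-01, -3.11686062e+00, -2.08097195e-03]), 'wrist_force': array([-0.97900156, -0.19630392, -0.6311013 ]), 'wrist_torque': array([0.01012817, 0.00114022, 0.02309135]), 'finger_force': 0.0, 'grip_width': 1.0019087346876345}
```

View pics/top0.png

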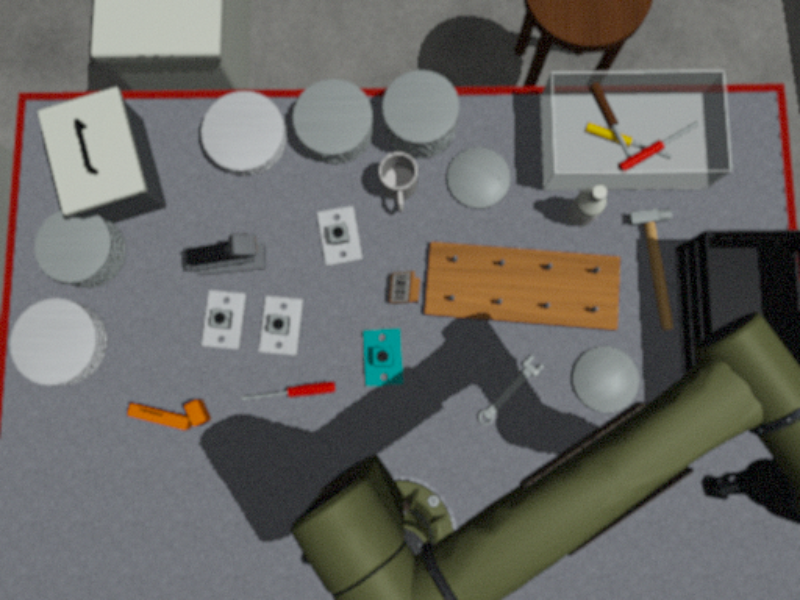

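View pics/scene0.png

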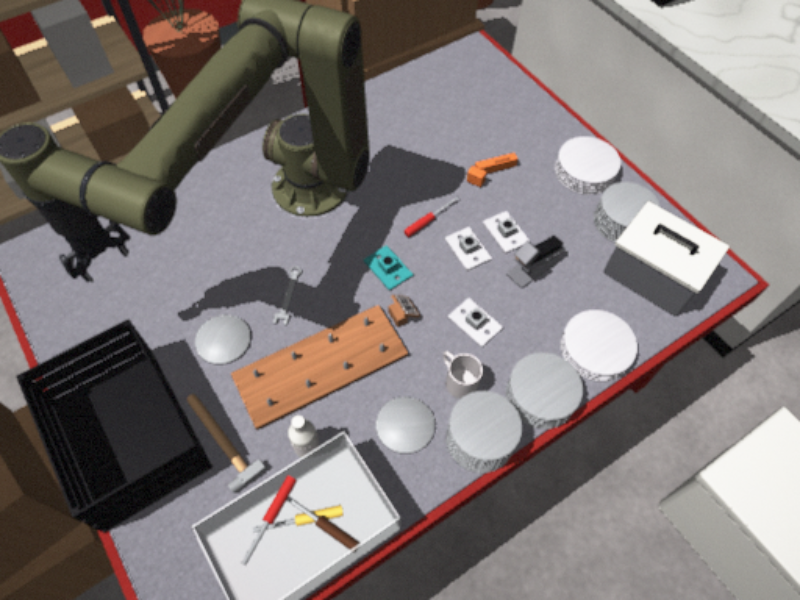

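The top picture (800x600) shows three white plates at (221,320), (281,324) and (339,235). The turquoise lookalike at (382,357) and the orange scanner at (168,413) are not meant. The black scanner on its grey rest is at (225,252). The stand's pin pairs are at x≈450, 498, 545 and 593, with the wedge and label at (403,287) on its left, +y end. I'll confirm these in close wrist views before reaching.

```bash
python3 - <<'E'
from h import *
d=np.load('top0.npz');im,K,R,t=[d[k] for k in('im','K','R','t')]
hsv=cv2.cvtColor(im,cv2.COLOR_RGB2HSV)
def blobs(m,a0,a1,z):
    cs,_=cv2.findContours(m.astype(np.uint8),cv2.RETR_EXTERNAL,cv2.CHAIN_APPROX_NONE)
    for c in cs:
        if a0<cv2.contourArea(c)<a1:
            r=cv2.minAreaRect(c);b=ray(cv2.boxPoints(r),K,R,t,z)
            e=[b[1]-b[0],b[2]-b[1]];l=[np.linalg.norm(x) for x in e];k=int(l[1]>l[0])
            print(np.array(r[0])*1.5625,b.mean(0).round(4),'sizes',np.round(l,3),'long yaw',np.arctan2(e[k][1],e[k][0]).round(3))
print('white');blobs((hsv[...,2]>175)&(hsv[...,1]<40),300,1500,.008)
print('wood');blobs((hsv[...,0]<20)&(hsv[...,1]>100)&(hsv[...,2]>90),200,9000,.02)
print('black');blobs((hsv[...,2]<70)&(np.arange(512)[None,:]<180)&(np.arange(384)[:,None]<180),100,2000,.07)
E
```

```text
white
[280.57482243 324.86202717] [0.4331 0.2548 0.008 ] sizes [0.116 0.076] long yaw -0.09
[223.00331593 318.69335175] [0.4471 0.3795 0.008 ] sizes [0.117 0.077] long yaw -0.093
[339.27488327 234.79709625] [0.63   0.1305 0.008 ] sizes [0.076 0.116] long yaw -2.964
wood
[167.98001528 415.84482193] [0.2414 0.4852 0.02  ] sizes [0.174 0.061] long yaw -1.524
[522.41406441 285.44938564] [ 0.5141 -0.263   0.02  ] sizes [0.16  0.414] long yaw -1.66
[ 12.85788715 240.01488686] [0.6322 0.8407 0.02  ] sizes [0.729 0.166] long yaw -0.203
[178.91885042  92.94250607] [0.9551 0.4929 0.02  ] sizes [0.258 0.022] long yaw -1.565
[781.59799576 147.43988514] [ 0.8175 -0.8355  0.02  ] sizes [0.121 0.353] long yaw -2.819
black
[214.13474083 250.46961308] [0.5838 0.3854 0.07  ] sizes [0.139 0.052] long yaw -1.422
[134.52997208 175.42414665] [0.7495 0.5614 0.07  ] sizes [0.266 0.175] long yaw -0.374
[152.34375  73.4375 ] [0.9778 0.5348 0.07  ] sizes [0.285 0.072] long yaw -1.583
```

```bash
python3 -m handwheel '{"delta_pos":[[0,0,-0.14],[0,0,-0.14],[-0.148,0.141,0],[-0.148,0.141,0],[-0.148,0.141,0],[-0.148,0.141,0],[-0.148,0.141,0],[-0.148,0.141,0],[-0.148,0.141,0],[-0.148,0.141,0],[-0.148,0.141,0],[-0.148,0.141,0],[0,0,0],[0,0,0]],"twist":[[0,0,0.217],[0,0,0.217],[0,0,0],[0,0,0],[0,0,0],[0,0,0],[0,0,0],[0,0,0],[0,0,0],[0,0,0],[0,0,0],[0,0,0],[0,0,0],[0,0,0]],"grip":[1,1,1,1,1,1,1,1,1,1,1,1,1,1]}' 30
python3 - <<'E'
from h import *
im,K,R,t=cam('wrist'); save('w1.png',cv2.resize(im,(800,600))); np.savez('w1.npz',im=im,K=K,R=R,t=t)
c=robot.read_camera('wrist')['T_tool_cam'];print(np.round(c,3)); print(robot.state()['joint_positions'])
im,K,R,t=cam('top'); save('top1.png',cv2.resize(im,(800,600)));np.savez('top1.npz',im=im,K=K,R=R,t=t)
E
```

```text
time_s: 1.9
position: [0.5488, -0.2639, 0.3009]
orientation: [-0.142, -3.137, 0.0]
wrist_force: [1.3, -0.2, 0.3]
grip_width: 0.999
finger_force: 0.0
[[-0.001 -0.948 -0.319  0.082]
 [ 1.    -0.001 -0.001  0.001]
 [ 0.001 -0.319  0.948 -0.141]
 [ 0.     0.     0.     1.   ]]
[-1.20975573e-01  8.29208801e-02  2.57830295e-01  1.58804283e-04
 -1.74540329e+00 -1.54183539e+00]
```

View pics/w1.png

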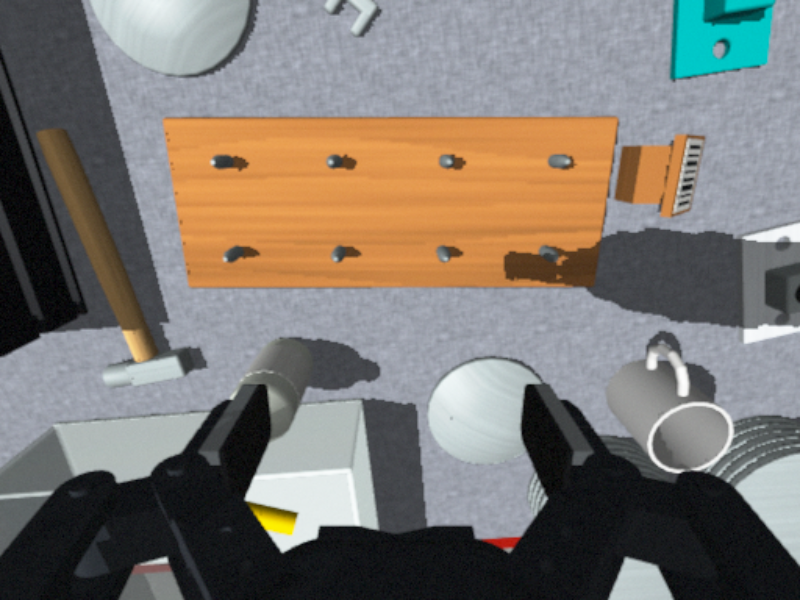

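Wrist view: board with corners (166,118), (617,118), (597,287) and (188,287), eight pins, and the striped label at (684,175). The mug at (690,440) and the plates are off to the right. The board is clear, so I'll measure it.

```bash
python3 - <<'E'
from h import *
d=np.load('w1.npz');im,K,R,t=[d[k] for k in('im','K','R','t')]
hsv=cv2.cvtColor(im,cv2.COLOR_RGB2HSV)
m=((hsv[...,0]<20)&(hsv[...,1]>110)&(hsv[...,2]>30)).astype(np.uint8)
m=cv2.morphologyEx(m,cv2.MORPH_OPEN,np.ones((3,3)))
m[:, 388:]=0
m=cv2.morphologyEx(m,cv2.MORPH_CLOSE,np.ones((9,9)))
cs,_=cv2.findContours(m,cv2.RETR_EXTERNAL,cv2.CHAIN_APPROX_NONE)
c=max(cs,key=cv2.contourArea); c=cv2.convexHull(c)
w=ray(c[:,0]+0.0,K,R,t,.02)[:,:2]
r=cv2.minAreaRect((w*1000).astype(np.float32));print('board',r)
ctr=np.array(r[0])/1000; 
# dark/grey pins on board: saturation low
b=(hsv[...,1]<100).astype(np.uint8)
poly=np.zeros_like(m);cv2.fillPoly(poly,[c],1);poly=cv2.erode(poly,np.ones((7,7)))
n,l,s,ce=cv2.connectedComponentsWithStats(b&poly)
for i in range(1,n):
    if s[i,4]>15:
        print(s[i],ce[i].round(1),ray(ce[i],K,R,t,.037)[0].round(4))
E
```

```text
board ((515.9400634765625, -265.16986083984375), (405.8001708984375, 156.7007293701172), 84.74403381347656)
[134  99  16   9  97] [141.8 103.1] [ 0.4611 -0.4089  0.037 ]
[209  99  10   8  70] [213.5 102.8] [ 0.4697 -0.3107  0.037 ]
[281  99  10   9  70] [285.6 102.6] [ 0.4786 -0.2122  0.037 ]
[351  99  15   9 107] [357.6 102.7] [ 0.4878 -0.1138  0.037 ]
[212 157   9  11  71] [216.1 162.1] [ 0.5524 -0.3182  0.037 ]
[279 157  10  11  75] [283.4 162. ] [ 0.5613 -0.22    0.037 ]
[345 157  13  11  98] [350.8 162.1] [ 0.5704 -0.1215  0.037 ]
[142 158  14  10  92] [148.7 162.2] [ 0.5436 -0.4167  0.037 ]
```

View pics/top1.png

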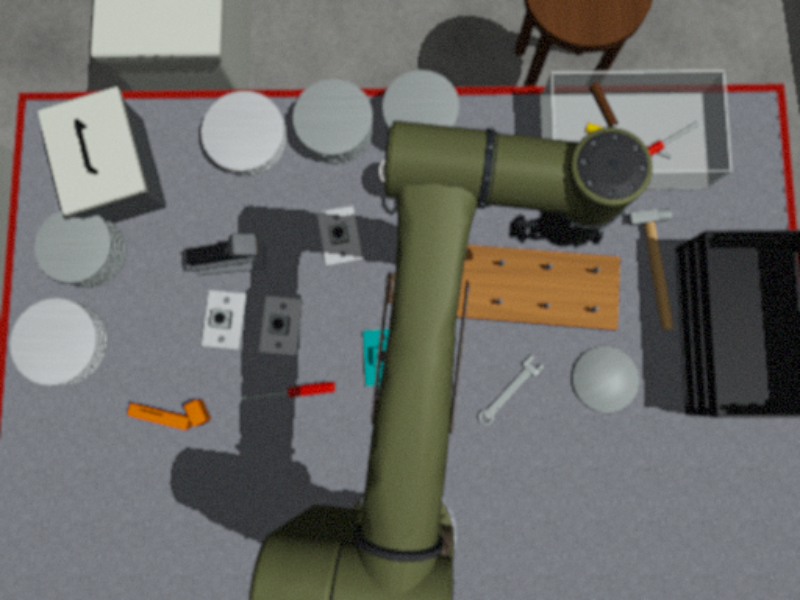

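```bash
python3 -m handwheel '{"delta_pos":[[0.028,0.189,0],[0.028,0.189,0],[0.028,0.189,0],[0.028,0.189,0],[0.028,0.189,0],[0.028,0.189,0],[0.028,0.189,0],[0.028,0.189,0],[0.028,0.189,0],[0.028,0.189,0],[0.028,0.189,0],[0,0,0],[0,0,0]],"twist":[[0,0,0],[0,0,0],[0,0,0],[0,0,0],[0,0,0],[0,0,0],[0,0,0],[0,0,0],[0,0,0],[0,0,0],[0,0,0],[0,0,0],[0,0,0]],"grip":[1,1,1,1,1,1,1,1,1,1,1,1,1]}'
cat > look.py <<'E'
import sys
from h import *
n=sys.argv[1]
im,K,R,t=cam('wrist'); save(n+'.png',cv2.resize(im,(800,600))); np.savez(n+'.npz',im=im,K=K,R=R,t=t)
s=robot.state();print(s['time_s'],s['position'],s['orientation'],s['joint_positions'])
E
python3 look.py w2
python3 - <<'E'
from h import *
d=np.load('w2.npz');im,K,R,t=[d[k] for k in('im','K','R','t')]
hsv=cv2.cvtColor(im,cv2.COLOR_RGB2HSV)
m=((hsv[...,2]>95)&(hsv[...,1]<15)).astype(np.uint8)
# per-plate: dark holes/hub are easier: print hole blobs inside predicted region
for nm,(x,y,yaw) in dict(B=(.4331,.2548,-.09),A=(.4471,.3795,-.093),C=(.63,.1305,.178)).items():
    print(nm,proj([[x,y,.008],[x,y,.038]],K,R,t).round(0).tolist(), [(v*1.5625).round().tolist() for v in proj([[x+s*.042*np.cos(yaw),y+s*.042*np.sin(yaw),.008] for s in(1,-1)],K,R,t)])
E
```

```text
time_s: 3.68
position: [0.5196, 0.2598, 0.3017]
orientation: [0.144, 3.138, 0.0]
wrist_force: [-0.5, -0.8, 0.5]
grip_width: 1.0
finger_force: 0.0
3.725 [0.51971441 0.25945691 0.30192023] [1.44972370e-01 3.13750890e+00 7.26712551e-04] [ 8.08279412e-01  7.87084634e-03  1.80808299e-01  2.55123086e-04
 -1.74290139e+00 -2.47137866e+00]
B [[244.0, 94.0], [243.0, 94.0]] [[381.0, 193.0], [380.0, 98.0]]
A [[330.0, 96.0], [335.0, 96.0]] [[511.0, 195.0], [519.0, 101.0]]
C [[183.0, 224.0], [178.0, 232.0]] [[299.0, 382.0], [272.0, 314.0]]
```

View pics/w2.png

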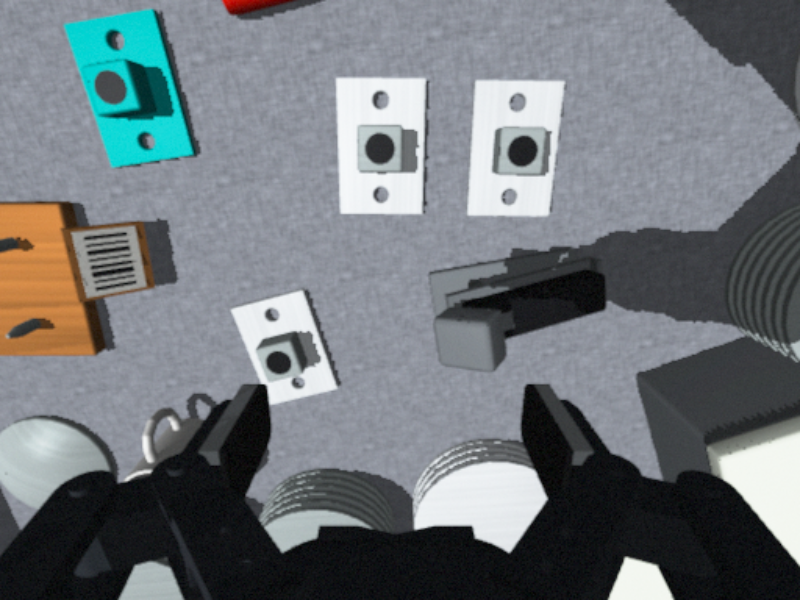

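Wrist view: plate B hub at (380,148), A at (522,151), C at (278,361), all white. The turquoise lookalike is at (115,88). The black scanner is at (560,300) with its grey head at (470,340), so its nose points to -y. I'll refine with the hub discs (z=38 mm) and the white contours.

```bash
cat > plates.py <<'E'
import sys
from h import *
def plates(n,cent,zoff=0.):
    d=np.load(n+'.npz');im,K,R,t=[d[k] for k in('im','K','R','t')]
    g=cv2.cvtColor(im,cv2.COLOR_RGB2GRAY);hsv=cv2.cvtColor(im,cv2.COLOR_RGB2HSV)
    for nm,(u,v) in cent.items():
        n_,l,s,ce=cv2.connectedComponentsWithStats((g<45).astype(np.uint8),connectivity=4)
        u,v=int(u/1.5625),int(v/1.5625)
        k=l[v,u]; P=ray(ce[k],K,R,t,.038+zoff)[0]
        o=(nm,'hub',P.round(4).tolist(),int(s[k,4]))
        m=((g>165)).astype(np.uint8);mm=np.zeros_like(m);cv2.circle(mm,(u,v),75,1,-1)
        n_,l,s,ce=cv2.connectedComponentsWithStats(m&mm)
        # white piece nearest to hub
        best=max(range(1,n_),key=lambda i:s[i,4]-20*np.hypot(*(ce[i]-[u,v])))
        c=cv2.findContours((l==best).astype(np.uint8),cv2.RETR_EXTERNAL,cv2.CHAIN_APPROX_NONE)[0][0]
        w=ray(c[:,0],K,R,t,.008+zoff)[:,:2]
        r=cv2.minAreaRect((w*1000).astype(np.float32));a=np.radians(r[2]+(90 if r[1][1]>r[1][0] else 0));a=(a+np.pi/2)%np.pi-np.pi/2
        print(*o,'| rect',np.round(r[0],1),np.round(r[1],1),'yaw',a.round(3))
E
python3 - <<'E'
from plates import *
plates('w2',dict(B=(380,148),A=(522,151),C=(278,361)))
d=np.load('w2.npz');im,K,R,t=[d[k] for k in('im','K','R','t')]
hsv=cv2.cvtColor(im,cv2.COLOR_RGB2GRAY)
def c(u,v):
    b=hsv[v-8:v+9,u-8:u+9].astype(float);w=np.clip(130-b,0,None);y,x=np.mgrid[-8:9,-8:9];return u+(w*x).sum()/w.sum(),v+(w*y).sum()/w.sum()
for nm,ps in dict(B=[(380,100),(381,194)],A=[(517,102),(509,197)],C=[(272,314),(298,382)]).items():
    h=[ray(c(round(u/1.5625),round(v/1.5625)),K,R,t,.004)[0] for u,v in ps]; e=h[1]-h[0]
    print(nm,'holes mid',(sum(h)/2).round(4),'dist',np.linalg.norm(e).round(4),'yaw',np.arctan2(e[1],e[0]).round(3))
E
```

```text
B hub [0.527, 0.2622, 0.038] 159257 | rect [434.3 253.7] [ 81.2 121.7] yaw -0.101
A hub [0.4478, 0.3778, 0.038] 245 | rect [448.  377.7] [ 81.3 121.1] yaw -0.102
C hub [0.6299, 0.1299, 0.038] 148 | rect [630.5 129.1] [121.5  81.3] yaw 0.17
B holes mid [0.4329 0.25   0.004 ] dist 0.0853 yaw -0.111
A holes mid [0.4462 0.3743 0.004 ] dist 0.087 yaw -0.118
C holes mid [0.6294 0.1255 0.004 ] dist 0.0795 yaw 0.173
```

```bash
python3 -m handwheel '{"delta_pos":[[0.169,-0.0275,0],[0.169,-0.0275,0],[0,0,0.17],[0,0,0.17],[0,0,0.17],[0,0,0.17],[0,0,0.17],[0,0,0.17],[0,0,0.07],[0,0,0.07],[0,0,0],[0,0,0],[0,0,0],[0,0,0],[0,0,0],[0,0,0]],"twist":[[0,0,0.01],[0,0,0],[0,0,0],[0,0,0],[0,0,0],[0,0,0],[0,0,0],[0,0,0],[0,0,0],[0,0,0],[0,0,0],[0,0,0],[0,0,0],[0,0,0],[0,0,0],[0,0,0]],"grip":[1,1,1,1,1,1,1,1,1,1,1,0,0,0,0,0]}' 60
```

```text
time_s: 5.72
position: [0.4346, 0.2554, 0.0125]
orientation: [0.155, 3.136, 0.002]
wrist_force: [-1.5, -0.6, 6.4]
grip_width: 0.453
finger_force: 63.8
```

```bash
python3 -m handwheel '{"delta_pos":[[0,0,-0.1],[0,0,-0.2],[0,0,-0.2],[0,0,-0.25],[-0.0427,-0.187,0],[-0.0427,-0.187,0],[-0.0427,-0.187,0],[-0.0427,-0.187,0],[-0.0427,-0.187,0],[-0.0427,-0.187,0],[-0.0427,-0.187,0],[-0.0427,-0.187,0],[-0.0427,-0.187,0],[-0.0427,-0.187,0],[-0.0427,-0.187,0],[-0.0427,-0.187,0],[0,0,0.2],[0,0,0.2],[0,0,0],[0,0,0]],"twist":[[0,0,0],[0,0,0],[0,0,0],[0,0,0],[0,0,-0.01],[0,0,0],[0,0,0],[0,0,0],[0,0,0],[0,0,0],[0,0,0],[0,0,0],[0,0,0],[0,0,0],[0,0,0],[0,0,0],[0,0,0],[0,0,0],[0,0,0],[0,0,0]],"grip":[0,0,0,0,0,0,0,0,0,0,0,0,0,0,0,0,0,0,0,0]}'
python3 look.py w3
```

```text
time_s: 8.22
position: [0.511, -0.3159, 0.101]
orientation: [0.142, 3.137, -0.003]
wrist_force: [-0.3, 0.5, -2.0]
grip_width: 0.453
finger_force: 62.7
8.275 [ 0.51156423 -0.31598098  0.10196557] [ 1.41911312e-01  3.13466382e+00 -3.01408348e-03] [-2.19637858e-01  6.32494395e-02 -1.27390096e-01  1.27104080e-03
 -1.37616323e+00 -1.44188327e+00]
```

View pics/w3.png

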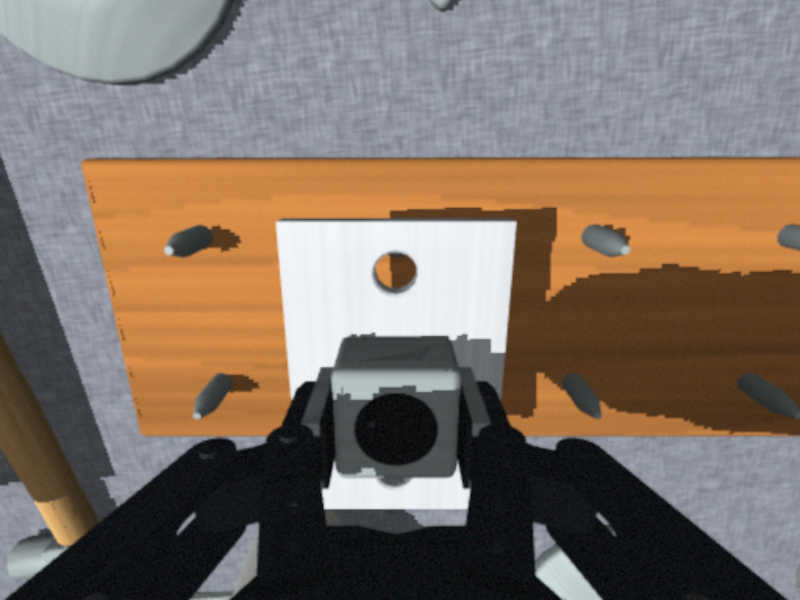

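Plate held square with its near hole at (395,272). Neighbouring near-row pin tips are at (169,250) and (625,249), and their midpoint should be this place's near pin. I'll check the offset.

```bash
cat > off.py <<'E'
from h import *
def go(n,tips,hole):
    d=np.load(n+'.npz');im,K,R,t=[d[k] for k in('im','K','R','t')]
    s=robot.state();z=s['position'][2]
    P=ray(np.array(tips)/1.5625,K,R,t,.054).mean(0);H=ray(np.array(hole)/1.5625,K,R,t,z-.0125+.008)[0]
    Rt=Ro.from_rotvec(s['orientation']);f=lambda v:(Rt.inv().apply(v-s['position'])*1000).round(1)
    print('pin',P.round(4),'hole',H.round(4),'tool mm: pin',f(P),'hole',f(H))
E
python3 -c "
from off import *
go('w3',[(169,250),(625,249)],(395,272))"
```

```text
pin [ 0.4696 -0.3111  0.054 ] hole [ 0.4679 -0.3116  0.0975] tool mm: pin [42.4  1.1 47.8] hole [43.9  0.4  4.3]
```

```bash
python3 -m handwheel '{"delta_pos":[[-0.0045,0.0022,0.05],[0,0,0.05],[0,0,0.05],[0,0,0.05],[0,0,0.03],[0,0,0.02],[0,0,0],[0,0,0]],"twist":[[0,0,0],[0,0,0],[0,0,0],[0,0,0],[0,0,0],[0,0,0],[0,0,0],[0,0,0]],"grip":[0,0,0,0,0,0,0,0]}'
```

```text
time_s: 9.28
position: [0.5117, -0.3151, 0.0368]
orientation: [0.143, 3.138, -0.0]
wrist_force: [1.0, -1.0, -1.7]
grip_width: 0.452
finger_force: 62.7
```

```bash
python3 -m handwheel '{"delta_pos":[[0,0,0.008],[0,0,0.008],[0,0,0]],"twist":[[0,0,0],[0,0,0],[0,0,0]],"grip":[0,0,0]}'
```

```text
time_s: 9.65
position: [0.5116, -0.315, 0.0326]
orientation: [0.143, 3.138, -0.0]
wrist_force: [0.5, 1.1, -1.0]
grip_width: 0.455
finger_force: 63.1
```

```bash
python3 -m handwheel '{"delta_pos":[[0,0,0],[0,0,0],[0,0,0],[0,0,-0.05],[0,0,-0.2],[0,0,-0.2],[0,0,-0.2],[0.0147,0.191,-0.15],[0.0147,0.191,-0.15],[0.0147,0.191,-0.1],[0.0147,0.191,0],[0.0147,0.191,0],[0.0147,0.191,0],[0.0147,0.191,0],[0.0147,0.191,0],[0.0147,0.191,0],[0.0147,0.191,0],[0.0147,0.191,0],[0.0147,0.191,0],[0,0,0]],"twist":[[0,0,0],[0,0,0],[0,0,0],[0,0,0],[0,0,0],[0,0,0],[0,0,0],[0,0,0],[0,0,0],[0,0,0],[0,0,0],[0,0,0],[0,0,0],[0,0,0],[0,0,0],[0,0,0],[0,0,0],[0,0,0],[0,0,0],[0,0,0]],"grip":[0.7,0.8,1,1,1,1,1,1,1,1,1,1,1,1,1,1,1,1,1,1]}'
python3 look.py w4
python3 -c "
from plates import *
plates('w4',dict(A=(522,151),C=(278,361)))"
```

```text
time_s: 12.15
position: [0.519, 0.2622, 0.2944]
orientation: [-0.138, -3.138, 0.001]
wrist_force: [-0.3, -0.5, -0.1]
grip_width: 0.999
finger_force: 0.0
12.2 [0.51926026 0.26072367 0.29501597] [-1.39821034e-01 -3.13824975e+00  5.98911173e-04] [ 8.10368896e-01  6.54891840e-03  1.66845279e-01  7.80195674e-05
 -1.73153107e+00 -2.47020151e+00]
A hub [0.4476, 0.3778, 0.038] 252 | rect [445.3 377.8] [ 81.6 126.9] yaw -0.103
C hub [0.6297, 0.1299, 0.038] 152 | rect [630.5 129.4] [121.8  81.9] yaw 0.178
```

View pics/w4.png

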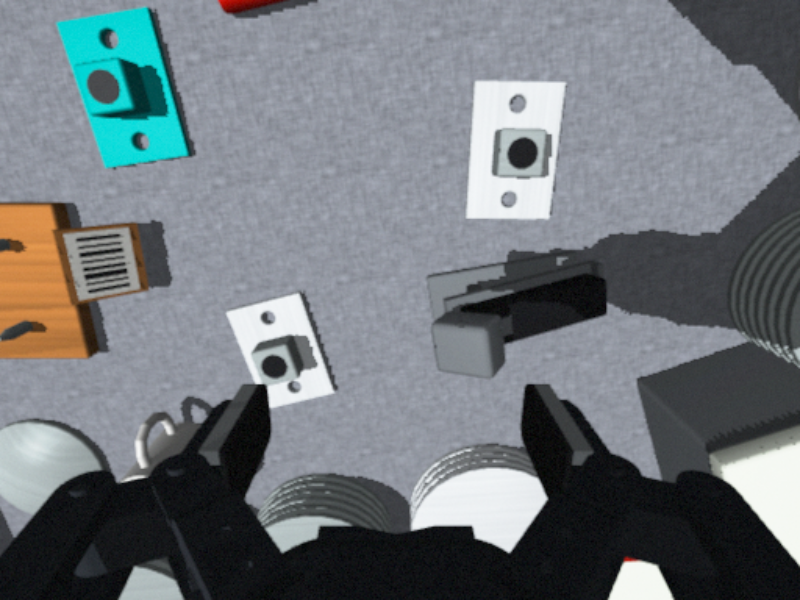

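Only A (522,153) and C (273,365) remain among the white plates, and neither has moved. Taking A.

```bash
python3 -m handwheel '{"delta_pos":[[0.111,0.145,0],[0.111,0.145,0],[0.111,0.145,0],[0,0,0.165],[0,0,0.165],[0,0,0.165],[0,0,0.165],[0,0,0.165],[0,0,0.165],[0,0,0.07],[0,0,0.07],[0,0,0],[0,0,0],[0,0,0],[0,0,0],[0,0,0],[0,0,0]],"twist":[[0,0,0.0165],[0,0,0],[0,0,0],[0,0,0],[0,0,0],[0,0,0],[0,0,0],[0,0,0],[0,0,0],[0,0,0],[0,0,0],[0,0,0],[0,0,0],[0,0,0],[0,0,0],[0,0,0],[0,0,0]],"grip":[1,1,1,1,1,1,1,1,1,1,1,1,0,0,0,0,0]}' 60
```

```text
time_s: 14.32
position: [0.4481, 0.3771, 0.0138]
orientation: [0.163, 3.136, 0.003]
wrist_force: [-1.2, 1.1, 5.6]
grip_width: 0.455
finger_force: 63.2
```

```bash
python3 -m handwheel '{"delta_pos":[[0,0,-0.1],[0,0,-0.2],[0,0,-0.2],[0,0,-0.25],[-0.0419,-0.1945,0],[-0.0419,-0.1945,0],[-0.0419,-0.1945,0],[-0.0419,-0.1945,0],[-0.0419,-0.1945,0],[-0.0419,-0.1945,0],[-0.0419,-0.1945,0],[-0.0419,-0.1945,0],[-0.0419,-0.1945,0],[-0.0419,-0.1945,0],[-0.0419,-0.1945,0],[-0.0419,-0.1945,0],[0,0,0.2],[0,0,0.2],[0,0,0],[0,0,0]],"twist":[[0,0,0],[0,0,0],[0,0,0],[0,0,0],[0,0,-0.0165],[0,0,0],[0,0,0],[0,0,0],[0,0,0],[0,0,0],[0,0,0],[0,0,0],[0,0,0],[0,0,0],[0,0,0],[0,0,0],[0,0,0],[0,0,0],[0,0,0],[0,0,0]],"grip":[0,0,0,0,0,0,0,0,0,0,0,0,0,0,0,0,0,0,0,0]}'
python3 look.py w5
```

```text
time_s: 16.82
position: [0.5197, -0.2168, 0.1017]
orientation: [0.142, 3.137, -0.002]
wrist_force: [0.2, -1.1, -2.8]
grip_width: 0.453
finger_force: 62.4
16.875 [ 0.52033907 -0.21675295  0.1026895 ] [ 1.41981042e-01  3.13484852e+00 -1.89136524e-03] [-3.78132403e-02 -3.64021654e-02 -2.26685445e-01  1.25518396e-03
 -1.37699231e+00 -1.62374319e+00]
```

View pics/w5.png

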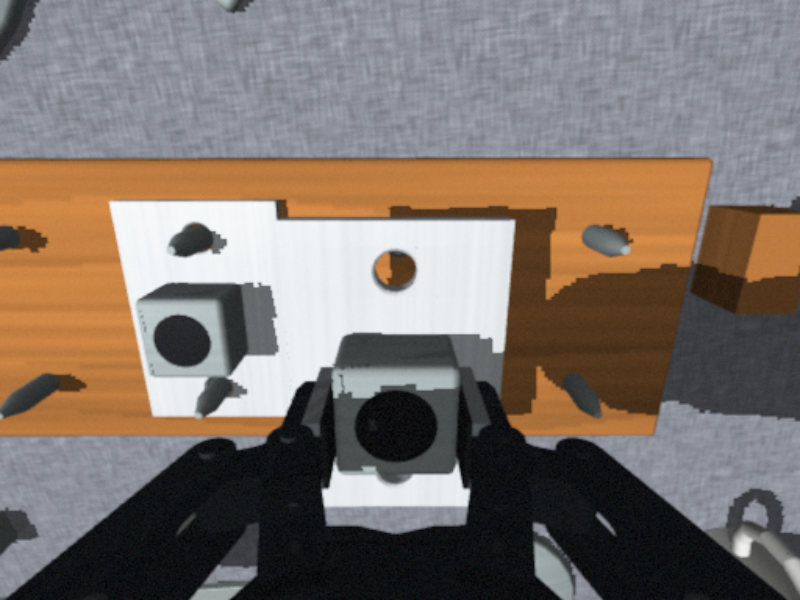

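B lies flush over its pins at left. A hovers with its hole at (395,270) between pin tips (171,250) and (626,249), the same geometry as last time. Lowering.

```bash
python3 -m handwheel '{"delta_pos":[[-0.0035,0.004,0.05],[0,0,0.05],[0,0,0.05],[0,0,0.05],[0,0,0.03],[0,0,0.02],[0,0,0],[0,0,0.01],[0,0,0.01],[0,0,0]],"twist":[[0,0,0],[0,0,0],[0,0,0],[0,0,0],[0,0,0],[0,0,0],[0,0,0],[0,0,0],[0,0,0],[0,0,0]],"grip":[0,0,0,0,0,0,0,0,0,0]}'
```

```text
time_s: 18.12
position: [0.5203, -0.2156, 0.0338]
orientation: [0.142, 3.137, -0.001]
wrist_force: [-3.3, 2.0, 5.0]
grip_width: 0.449
finger_force: 63.5
```

```bash
python3 -m handwheel '{"delta_pos":[[0,0,0],[0,0,0],[0,0,0],[0,0,-0.05],[0,0,-0.2],[0,0,-0.2],[0,0,-0.2],[-0.0043,0.174,-0.2],[-0.0043,0.174,0],[-0.0043,0.174,0],[-0.0043,0.174,0],[-0.0043,0.174,0],[-0.0043,0.174,0],[-0.0043,0.174,0],[-0.0043,0.174,0],[0,0,0],[0,0,0],[0,0,0]],"twist":[[0,0,0],[0,0,0],[0,0,0],[0,0,0],[0,0,0],[0,0,0],[0,0,0],[0,0,0],[0,0,0],[0,0,0],[0,0,0],[0,0,0],[0,0,0],[0,0,0],[0,0,0],[0,0,-0.171],[0,0,-0.171],[0,0,0]],"grip":[0.7,0.8,1,1,1,1,1,1,1,1,1,1,1,1,1,1,1,1]}'
python3 look.py w6
python3 - <<'E'
from plates import *
d=np.load('w6.npz');p=proj([.63,.1295,.038],d['K'],d['R'],d['t'])[0]*1.5625;print(p)
plates('w6',dict(C=p))
E
```

```text
time_s: 20.38
position: [0.56, 0.1279, 0.2428]
orientation: [-0.277, 3.128, 0.0]
wrist_force: [-0.5, 0.2, 0.3]
grip_width: 0.999
finger_force: 0.0
20.425 [0.55998613 0.12773518 0.24272964] [-2.74105018e-01  3.12876111e+00  4.49268182e-04] [ 5.73524776e-01 -2.71211548e-02  3.79382580e-02  1.43335246e-04
 -1.63497273e+00 -1.96954174e+00]
[382.27880749 337.49427632]
C hub [0.6297, 0.1295, 0.038] 220 | rect [657.3 125.5] [232.3 187.5] yaw 0.627
```

```bash
python3 -m handwheel '{"delta_pos":[[-0.138,-0.0205,0],[-0.138,-0.0205,0],[0,0,0.16],[0,0,0.16],[0,0,0.16],[0,0,0.16],[0,0,0.16],[0,0,0.07],[0,0,0.05],[0,0,0],[0,0,0],[0,0,0],[0,0,0],[0,0,0],[0,0,0]],"twist":[[0,0,0],[0,0,0],[0,0,0],[0,0,0],[0,0,0],[0,0,0],[0,0,0],[0,0,0],[0,0,0],[0,0,0],[0,0,0],[0,0,0],[0,0,0],[0,0,0],[0,0,0]],"grip":[1,1,1,1,1,1,1,1,1,1,0,0,0,0,0]}' 60
```

```text
time_s: 22.3
position: [0.6303, 0.1301, 0.0133]
orientation: [-0.279, 3.127, 0.001]
wrist_force: [-0.7, -0.6, 5.3]
grip_width: 0.455
finger_force: 64.4
```

```bash
python3 -m handwheel '{"delta_pos":[[0,0,-0.1],[0,0,-0.2],[0,0,-0.2],[0,0,-0.25],[0.0261,-0.1847,0],[0.0261,-0.1847,0],[0.0261,-0.1847,0],[0.0261,-0.1847,0],[0.0261,-0.1847,0],[0.0261,-0.1847,0],[0.0261,-0.1847,0],[0.0261,-0.1847,0],[0.0261,-0.1847,0],[0.0261,-0.1847,0],[0.0261,-0.1847,0],[0.0261,-0.1847,0],[0,0,0.2],[0,0,0.2],[0,0,0],[0,0,0]],"twist":[[0,0,0],[0,0,0],[0,0,0.171],[0,0,0.171],[0,0,0],[0,0,0],[0,0,0],[0,0,0],[0,0,0],[0,0,0],[0,0,0],[0,0,0],[0,0,0],[0,0,0],[0,0,0],[0,0,0],[0,0,0],[0,0,0],[0,0,0],[0,0,0]],"grip":[0,0,0,0,0,0,0,0,0,0,0,0,0,0,0,0,0,0,0,0]}'
python3 look.py w7
```

```text
time_s: 24.8
position: [0.5019, -0.4154, 0.1014]
orientation: [0.142, 3.137, -0.003]
wrist_force: [-0.1, 0.3, -2.6]
grip_width: 0.46
finger_force: 63.1
24.85 [ 0.50246167 -0.4155637   0.10260602] [ 0.1420594  3.1351418 -0.0038551] [-3.84210131e-01  1.94834988e-01  1.78609240e-02  1.26314234e-03
 -1.38995778e+00 -1.27737294e+00]
```

View pics/w7.png

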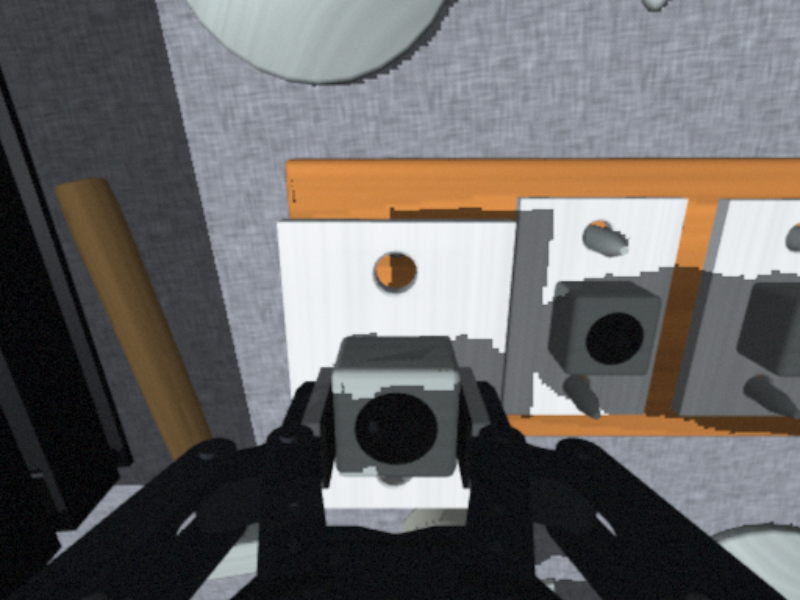

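Same hover geometry: hole (396,272), neighbour pin tip (625,249). A and B both look seated. Lowering C.

```bash
python3 -m handwheel '{"delta_pos":[[-0.0035,0.0035,0.05],[0,0,0.05],[0,0,0.05],[0,0,0.05],[0,0,0.03],[0,0,0.02],[0,0,0],[0,0,0.01],[0,0,0.012],[0,0,0]],"twist":[[0,0,0],[0,0,0],[0,0,0],[0,0,0],[0,0,0],[0,0,0],[0,0,0],[0,0,0],[0,0,0],[0,0,0]],"grip":[0,0,0,0,0,0,0,0,0,0]}'
```

```text
time_s: 26.1
position: [0.5025, -0.4141, 0.0333]
orientation: [0.142, 3.137, -0.001]
wrist_force: [-2.2, 4.1, 5.2]
grip_width: 0.46
finger_force: 64.3
```

```bash
python3 -m handwheel '{"delta_pos":[[0,0,0],[0,0,0],[0,0,0],[0,0,-0.05],[0,0,-0.15],[0,0,-0.2],[0,0,-0.2],[0,0,-0.2],[-0.002,0.187,-0.147],[-0.002,0.187,0],[-0.002,0.187,0],[-0.002,0.187,0],[0,0,0]],"twist":[[0,0,0],[0,0,0],[0,0,0],[0,0,0],[0,0,0],[0,0,0],[0,0,0],[0,0,0],[0,0,0],[0,0,0],[0,0,0],[0,0,0],[0,0,0]],"grip":[0.7,0.8,1,1,1,1,1,1,1,1,1,1,1]}'
python3 look.py w8
```

```text
time_s: 27.72
position: [0.5216, -0.2256, 0.2698]
orientation: [0.137, 3.136, 0.0]
wrist_force: [0.2, 0.1, 0.3]
grip_width: 0.999
finger_force: 0.0
27.775 [ 0.5214613  -0.2268827   0.26960848] [ 1.39029517e-01  3.13662356e+00 -4.82617595e-04] [-5.73917109e-02 -3.71236825e-02  7.70667312e-02  2.84451293e-04
 -1.68309351e+00 -1.60196364e+00]
```

View pics/w8.png

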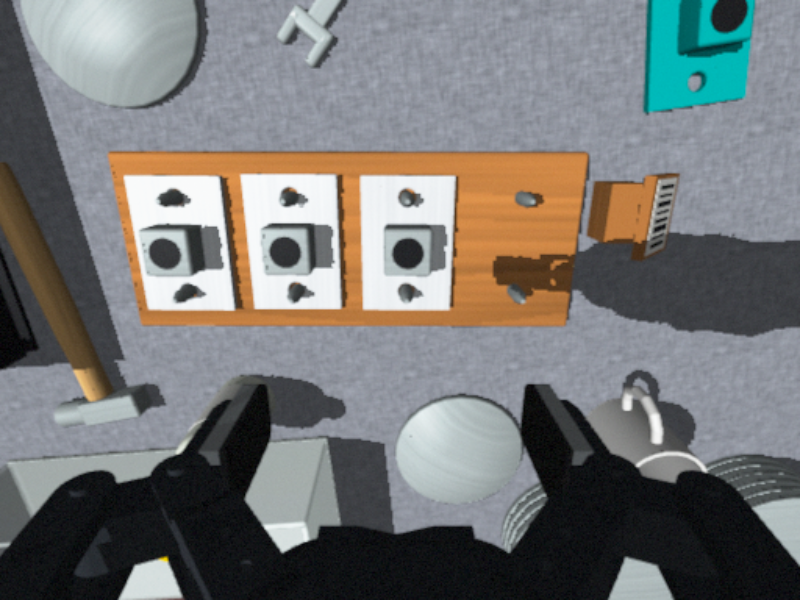

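All three plates lie flat over their pins, at (165,245), (288,245) and (408,245). On to the scanner.

```bash
python3 -m handwheel '{"delta_pos":[[-0.002,0.187,0],[-0.002,0.187,0],[-0.002,0.187,0],[-0.002,0.187,0],[-0.002,0.187,0],[-0.002,0.187,0],[-0.002,0.187,0],[-0.002,0.187,0],[-0.002,0.187,0],[-0.002,0.187,0],[-0.002,0.187,0],[-0.002,0.187,0],[-0.002,0.187,0],[0,0,0]],"twist":[[0,0,0],[0,0,0],[0,0,0],[0,0,0],[0,0,0],[0,0,0],[0,0,0],[0,0,0],[0,0,0],[0,0,0],[0,0,0],[0,0,0],[0,0,0],[0,0,0]],"grip":[1,1,1,1,1,1,1,1,1,1,1,1,1,1]}'
python3 -m handwheel '{"delta_pos":[[0,0,0],[0,0,0],[0,0,0],[0,0,0],[0,0,0],[0,0,0],[0,0,0],[0,0,0],[0,0,0],[0,0,0],[0,0,0],[0,0,0],[0,0,0]],"twist":[[0,0,-0.21],[0,0,-0.21],[0,0,-0.21],[0,0,-0.21],[0,0,-0.21],[0,0,-0.21],[0,0,-0.21],[0,0,-0.21],[0,0,-0.21],[0,0,-0.21],[0,0,-0.21],[0,0,0],[0,0,0]],"grip":[1,1,1,1,1,1,1,1,1,1,1,1,1]}'
python3 look.py w9
```

```text
time_s: 29.52
position: [0.5833, 0.3786, 0.2657]
orientation: [-0.14, -3.136, 0.003]
wrist_force: [-0.6, -0.3, -0.7]
grip_width: 0.998
finger_force: 0.0
time_s: 31.15
position: [0.5834, 0.3759, 0.2685]
orientation: [-2.38, 2.051, -0.0]
wrist_force: [0.2, -0.2, -0.1]
grip_width: 1.002
finger_force: 0.0
31.2 [0.58330863 0.37612342 0.2684218 ] [-2.38061131e+00  2.04964735e+00 -8.57479606e-06] [ 8.59763813e-01  3.04785512e-01  4.50112591e-01  5.47710631e-06
 -1.71592606e+00 -7.10629372e-01]
```

View pics/w9.png

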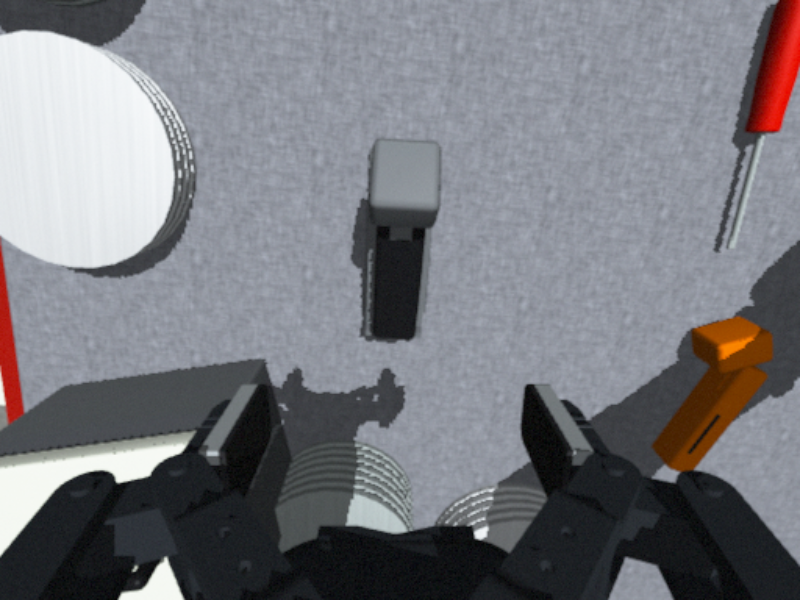

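The scanner lies along the view: black handle from (400,228) to its tail at (392,338), grey head at (405,182). The orange lookalike is at (710,400) and is not meant. I'll cast the handle's edges onto its tilted top face.

```bash
python3 - <<'E'
from h import *
d=np.load('w9.npz');im,K,R,t=[d[k] for k in('im','K','R','t')]
g=cv2.cvtColor(im,cv2.COLOR_RGB2GRAY)
m=(g<45).astype(np.uint8);n,l,s,ce=cv2.connectedComponentsWithStats(m)
k=l[192,253];print(s[k],ce[k]);o=-R.T@t
a=.26
mids=[]
for v in range(s[k,1],s[k,1]+s[k,3]):
    u=np.where(l[v]==k)[0]; mids.append((u.min()-.0,v,u.max()))
mids=np.array(mids,float);print(mids[::8].tolist(),mids[-3:].tolist())
yaw=-1.42
b=mids[14:-6]
tail=ray([[b[-1,[0,2]].mean(),mids[-1,1]+.5]],K,R,t,.0672)[0]
for _ in range(4):
    h=np.array([np.cos(yaw),np.sin(yaw),0])
    def pl(uv):
        dd=R.T@np.linalg.inv(K)@np.r_[uv,1]; N=np.array([-np.tan(a)*h[0],-np.tan(a)*h[1],1]); return o+dd*(N@(tail-o))/(N@dd)
    L=np.array([pl(x[[0,1]]-[.5,0]) for x in b]);Rr=np.array([pl(x[[2,1]]+[.5,0]) for x in b]);M=(L+Rr)/2
    p=np.polyfit(M[:,1],M[:,0],1);yaw=np.arctan2(-1,-p[0])
side=np.array([-h[1],h[0]])
print('tail',tail.round(4),'yaw',yaw,'width',np.median(np.linalg.norm(L-Rr,axis=1)).round(4),'len',np.linalg.norm(pl(mids[0,[0,1]])-tail).round(4))
my=np.median((M-tail)[:,:2]@side);print('mid offset',my)
tail[:2]+=my*side
xs=np.array([np.cos(yaw)*np.cos(a),np.sin(yaw)*np.cos(a),np.sin(a)]);zs=np.array([-np.cos(yaw)*np.sin(a),-np.sin(yaw)*np.sin(a),np.cos(a)])
org=tail+.085*xs-.028*zs
g_=org-.010*xs+.014*zs+.0*zs
print('origin',org.round(4),'grasp centre',g_.round(4),'zs',zs.round(4))
# head front check: head top extents, px
np.save('scan.npy',np.r_[org,yaw])
E
```

```text
[ 237  143   35   74 1998] [253.38088088 180.81981982]
[[243.0, 143.0, 243.0], [240.0, 151.0, 271.0], [240.0, 159.0, 270.0], [240.0, 167.0, 269.0], [239.0, 175.0, 268.0], [240.0, 183.0, 267.0], [239.0, 191.0, 267.0], [239.0, 199.0, 266.0], [238.0, 207.0, 265.0], [241.0, 215.0, 263.0]] [[239.0, 214.0, 264.0], [241.0, 215.0, 263.0], [244.0, 216.0, 261.0]]
tail [0.5751 0.4445 0.0672] yaw -1.4861378609890379 width 0.0358 len 0.1049
mid offset 0.000815189179112099
origin [0.5835 0.3555 0.062 ] grasp centre [0.5824 0.3687 0.073 ] zs [-0.0217  0.2562  0.9664]
```

```bash
cat > tgt.py <<'E'
from h import *
def plan(pos,Rt):
    s=robot.state();Rc=Ro.from_rotvec(s['orientation']);rv=(Rc.inv()*Ro.from_matrix(Rt)).as_rotvec()
    print('twist norm',(rv/(np.pi/4)).round(4),'| shift in target axes norm',(Rt.T@(pos-s['position'])/.25).round(4),'pos',np.round(pos,4),'now',s['position'].round(4))
def frame(yaw,el):
    x=np.array([np.cos(yaw)*np.cos(el),np.sin(yaw)*np.cos(el),np.sin(el)]);z=-np.array([-np.cos(yaw)*np.sin(el),-np.sin(yaw)*np.sin(el),np.cos(el)])
    return np.c_[x,np.cross(z,x),z]
E
python3 - <<'E'
from tgt import *
q=np.load('scan.npy');F=frame(q[3],.26);p=q[:3]-.01*F[:,0]-.004*F[:,2];plan(p,F)
d=np.load('w9.npz');K,R,t=d['K'],d['R'],d['t']
S=lambda x,y,z:(q[:3]+F@[x,-y,-z])
print(proj([S(-.085,0,.028),S(.045,0,.028),S(.072,0,.02),S(-.089,.025,0),S(-.089,-.025,0),S(-.095,0,0)],K,R,t)*1.5625)
H=ray([259.2,116.5],K,R,t,.115)[0];print('head in scanner',(F.T@(H-q[:3])*[1,-1,-1]).round(4))
E
```

```text
twist norm [-0.0109  0.3311  0.0816] | shift in target axes norm [-0.1728  0.0063  0.8031] pos [0.5826 0.3662 0.0633] now [0.5833 0.3761 0.2684]
[[392.00712056 338.22571208]
 [402.62944581 189.23484174]
 [405.47087618 145.75702513]
 [364.84498091 320.72551529]
 [420.03870949 323.95086669]
 [392.10300569 327.6278763 ]]
head in scanner [ 0.0543 -0.0009  0.0404]
```

```bash
python3 -m handwheel '{"delta_pos":[[0,0,0],[0,0,0],[0,0,0],[-0.173,0.006,0],[0,0,0.15],[0,0,0.15],[0,0,0.15],[0,0,0.15],[0,0,0.05],[0,0,0]],"twist":[[-0.0055,0.1655,0.041],[-0.0055,0.1655,0.041],[0,0,0],[0,0,0],[0,0,0],[0,0,0],[0,0,0],[0,0,0],[0,0,0],[0,0,0]],"grip":[1,1,1,1,1,1,1,1,1,1]}' 40
python3 - <<'E'
from tgt import *
q=np.load('scan.npy');F=frame(q[3],.26);p=q[:3]-.01*F[:,0]-.004*F[:,2];plan(p,F)
E
python3 look.py w10
```

```text
time_s: 32.45
position: [0.5817, 0.3762, 0.1007]
orientation: [2.176, -1.996, 0.284]
wrist_force: [0.3, 0.9, 0.9]
grip_width: 0.999
finger_force: 0.0
twist norm [-0.0009  0.0005  0.0024] | shift in target axes norm [7.000e-04 1.000e-04 1.549e-01] pos [0.5826 0.3662 0.0633] now [0.5817 0.3762 0.1007]
32.5 [0.5821267  0.37687414 0.10190539] [ 2.17817151 -1.99659385  0.28498703] [ 0.94653034  0.42888661  0.222923    0.16906758 -1.5615246  -0.87788775]
```

View pics/w10.png

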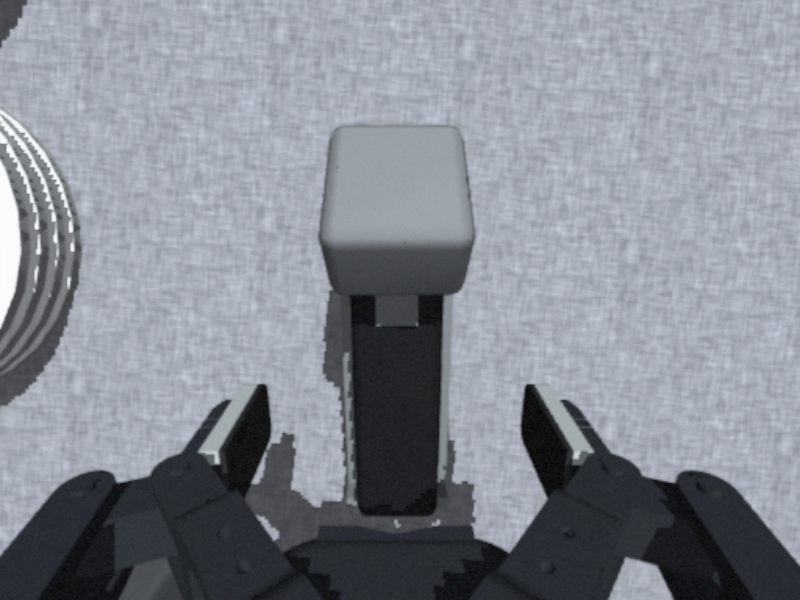

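The open fingers at (250,420) and (545,420) straddle the handle centrally, with the head at (396,205). Descend and grip.

```bash
python3 -m handwheel '{"delta_pos":[[0,0,0.08],[0,0,0.05],[0,0,0.025],[0,0,0],[0,0,0],[0,0,0],[0,0,0],[0,0,0],[0,0,0]],"twist":[[0,0,0],[0,0,0],[0,0,0],[0,0,0],[0,0,0],[0,0,0],[0,0,0],[0,0,0],[0,0,0]],"grip":[1,1,1,1,0,0,0,0,0]}' 40
python3 - <<'E'
from tgt import *
s=robot.state();np.save('grasp.npy',np.r_[s['position'],s['orientation']])
q=np.load('scan.npy');Fs=frame(q[3],.26)
Rt=Ro.from_rotvec(s['orientation']).as_matrix()
# scanner (tool-like axes) relative to tool
rel=Rt.T@Fs; off=Rt.T@(q[:3]-s['position']);np.savez('rel.npz',rel=rel,off=off);print(off.round(4),Ro.from_matrix(rel).as_rotvec().round(3))
yS=-.0905;c=np.array([.5158,-.2652,0]);sx=np.array([np.cos(yS),np.sin(yS),0]);sy=np.array([-np.sin(yS),np.cos(yS),0]);Z=np.array([0,0,1.])
lab=c-.03*sx+.26*sy+.046*Z;n=(sy+Z)/2**.5;lens=lab+.1*n
F=frame(yS-np.pi/2,.87-np.pi/4);org=lens-F@[.072,0,-.02]
T=F@rel.T;pos=org-T@off;print('label',lab,'lens',lens,'scanner org',org)
plan(pos,T)
E
```

```text
time_s: 33.62
position: [0.5824, 0.367, 0.0631]
orientation: [2.178, -1.995, 0.285]
wrist_force: [-0.5, 2.8, 2.5]
grip_width: 0.416
finger_force: 42.2
[ 0.0109 -0.0001  0.0041] [-0.001  0.001  0.003]
label [ 0.50942066 -0.00355271  0.046     ] lens [0.51581125 0.0668686  0.11671068] scanner org [0.52214235 0.13663438 0.09069814]
twist norm [-0.0375 -0.2226  0.2203] | shift in target axes norm [ 0.9014  0.1599 -0.0476] pos [0.5231 0.1478 0.0938] now [0.5824 0.367  0.0631]
```

```bash
python3 -m handwheel '{"delta_pos":[[0,0,-0.08],[0,0,-0.16],[0,0,-0.2],[0,0,0],[0,0,0]],"twist":[[0,0,0],[0,0,0],[0,0,0],[0,0,0],[0,0,0]],"grip":[0,0,0,0,0]}'
cat > aim.py <<'E'
from tgt import *
r=np.load('rel.npz');rel,off=r['rel'],r['off']
yS=-.0905;c=np.array([.5158,-.2652,0]);sx=np.array([np.cos(yS),np.sin(yS),0]);sy=np.array([-np.sin(yS),np.cos(yS),0]);Z=np.array([0,0,1.])
lab=c-.03*sx+.26*sy+.046*Z;n=(sy+Z)/2**.5;lens=lab+.1*n
F=frame(yS-np.pi/2,.87-np.pi/4);org=lens-F@[.072,0,-.02]
T=F@rel.T;pos=org-T@off
if __name__=='__main__':
    plan(pos,T)
    s=robot.state();Rt=Ro.from_rotvec(s['orientation']).as_matrix();Fs=Rt@rel;o=s['position']+Rt@off
    L=o+Fs@[.072,0,-.02];b=Fs@[np.cos(.87),0,np.sin(.87)];v=lab-L
    print('along beam',v@b,'miss',np.linalg.norm(v-(v@b)*b),'angle',np.arccos(-b@n))
E
python3 - <<'E'
from aim import *
d=np.load('w4.npz');print(proj(lab,d['K'],d['R'],d['t'])*1.5625)
E
python3 aim.py
```

```text
time_s: 34.25
position: [0.5795, 0.395, 0.1686]
orientation: [2.177, -1.994, 0.283]
wrist_force: [-0.4, 0.2, -2.9]
grip_width: 0.409
finger_force: 41.8
[[103.11764589 262.98089611]]
twist norm [-0.0354 -0.2231  0.2203] | shift in target axes norm [0.976  0.1391 0.3823] pos [0.5231 0.1478 0.0938] now [0.5795 0.395  0.1686]
along beam 0.34975349610973777 miss 0.11466735372223391 angle 0.2200486547369763
```

```bash
python3 -m handwheel '{"delta_pos":[[0,0,0],[0,0,0],[0.163,0.023,0],[0.163,0.023,0],[0.163,0.023,0],[0.163,0.023,0],[0.163,0.023,0],[0.161,0.024,0],[0,0,0.12],[0,0,0.12],[0,0,0.09],[0,0,0.05],[0,0,0],[0,0,0],[0,0,0]],"twist":[[-0.018,-0.1115,0.11],[-0.018,-0.1115,0.11],[0,0,0],[0,0,0],[0,0,0],[0,0,0],[0,0,0],[0,0,0],[0,0,0],[0,0,0],[0,0,0],[0,0,0],[0,0,0],[0,0,0],[0,0,0]],"grip":[0,0,0,0,0,0,0,0,0,0,0,0,0,0,0]}'
python3 aim.py; python3 look.py w11
```

```text
time_s: 36.12
position: [0.5239, 0.148, 0.0958]
orientation: [2.081, -2.271, 0.09]
wrist_force: [-0.5, -0.5, -2.7]
grip_width: 0.412
finger_force: 41.7
twist norm [-0.0024  0.0009  0.0001] | shift in target axes norm [0.0005 0.0034 0.008 ] pos [0.5231 0.1478 0.0938] now [0.5239 0.148  0.0958]
along beam 0.10155451003148054 miss 0.0014732600178334208 angle 0.001642921479191056
36.175 [0.52381925 0.14798418 0.09561521] [ 2.08122822 -2.2712111   0.08972361] [ 0.68619929 -0.05374992 -0.28045268  0.06231104 -1.40088741 -0.785728  ]
```

View pics/w11.png

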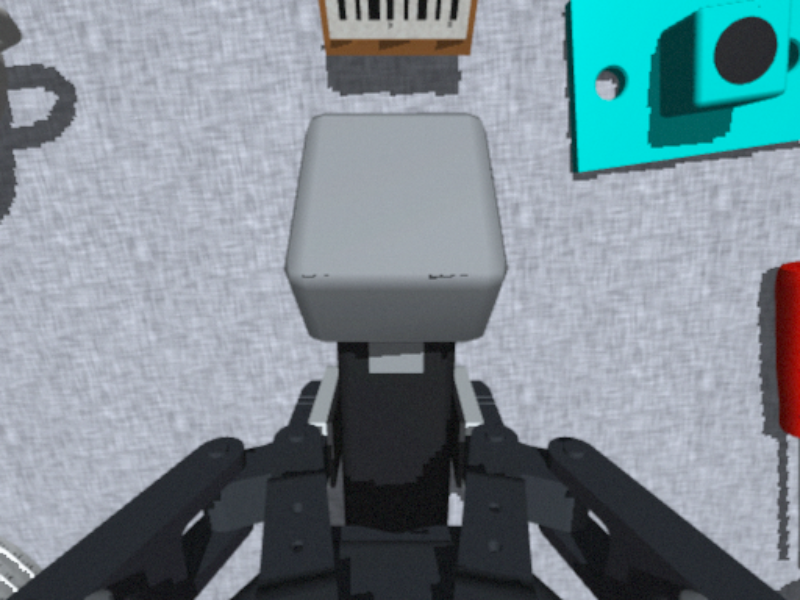

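The scanner is held straight, with the label at (397,20) on its axis at 10 cm. Holding.

```bash
python3 -m handwheel '{"delta_pos":[[0,0,0],[0,0,0],[0,0,0],[0,0,0],[0,0,0],[0,0,0],[0,0,0],[0,0,0],[0,0,0],[0,0,0],[0,0,0],[0,0,0],[0,0,0],[0,0,0],[0,0,0],[0,0,0],[0,0,0],[0,0,0],[0,0,0],[0,0,0]],"twist":[[0,0,0],[0,0,0],[0,0,0],[0,0,0],[0,0,0],[0,0,0],[0,0,0],[0,0,0],[0,0,0],[0,0,0],[0,0,0],[0,0,0],[0,0,0],[0,0,0],[0,0,0],[0,0,0],[0,0,0],[0,0,0],[0,0,0],[0,0,0]],"grip":[0,0,0,0,0,0,0,0,0,0,0,0,0,0,0,0,0,0,0,0]}'
python3 aim.py
cat > back.py <<'E'
from tgt import *
g=np.load('grasp.npy');Rg=Ro.from_rotvec(g[3:]).as_matrix();plan(g[:3],Rg)
E
python3 back.py; python3 -c "
from tgt import *
g=np.load('grasp.npy');s=robot.state();print(Ro.from_rotvec(s['orientation']).as_matrix().T@(g[:3]-s['position'])/.25)"
```

```text
time_s: 38.67
position: [0.5234, 0.1477, 0.0947]
orientation: [2.08, -2.27, 0.089]
wrist_force: [-0.3, -0.1, -1.9]
grip_width: 0.414
finger_force: 41.7
twist norm [-0.0006 -0.0004  0.0001] | shift in target axes norm [-0.0008  0.0016  0.0036] pos [0.5231 0.1478 0.0938] now [0.5234 0.1477 0.0947]
along beam 0.10057889307414404 miss 0.0008794328235667971 angle 0.0004985936843750268
twist norm [ 0.0369  0.2221 -0.2203] | shift in target axes norm [-0.8573 -0.312  -0.0965] pos [0.5824 0.367  0.0631] now [0.5234 0.1477 0.0947]
[-0.90220937 -0.15831626  0.05089722]
```

```bash
python3 -m handwheel '{"delta_pos":[[0,0,-0.12],[0,0,-0.18],[0,0,-0.12],[-0.15,-0.0263,0],[-0.15,-0.0263,0],[-0.15,-0.0263,0],[-0.15,-0.0263,0],[-0.15,-0.0263,0],[-0.15,-0.0263,0],[0,0,0],[0,0,0],[0,0,0],[0,0,0]],"twist":[[0,0,0],[0,0,0],[0,0,0],[0,0,0],[0,0,0],[0,0,0],[0,0,0],[0,0,0],[0,0,0],[0.0185,0.111,-0.11],[0.0185,0.111,-0.11],[0,0,0],[0,0,0]],"grip":[0,0,0,0,0,0,0,0,0,0,0,0,0]}'
python3 back.py
```

```text
time_s: 40.3
position: [0.583, 0.3764, 0.1805]
orientation: [2.177, -1.997, 0.283]
wrist_force: [-0.4, 0.6, -2.1]
grip_width: 0.416
finger_force: 41.7
twist norm [ 0.0002  0.0015 -0.0018] | shift in target axes norm [-0.0846  0.0059  0.4631] pos [0.5824 0.367  0.0631] now [0.583  0.3764 0.1805]
```

```bash
python3 -m handwheel '{"delta_pos":[[-0.08,0.006,0],[0,0,0.12],[0,0,0.12],[0,0,0.1],[0,0,0.05],[0,0,0.04],[0,0,0.015],[0,0,0],[0,0,0]],"twist":[[0,0,0],[0,0,0],[0,0,0],[0,0,0],[0,0,0],[0,0,0],[0,0,0],[0,0,0],[0,0,0]],"grip":[0,0,0,0,0,0,0,0,0]}'
python3 back.py
```

```text
time_s: 41.42
position: [0.5826, 0.3676, 0.0687]
orientation: [2.179, -1.996, 0.285]
wrist_force: [0.6, -0.0, -1.8]
grip_width: 0.412
finger_force: 41.7
twist norm [-0.0015  0.0012 -0.0004] | shift in target axes norm [-0.0038  0.0009  0.022 ] pos [0.5824 0.367  0.0631] now [0.5826 0.3676 0.0687]
```

```bash
python3 -m handwheel '{"delta_pos":[[0,0,0.01],[0,0,0.01],[0,0,0.003],[0,0,0],[0,0,0]],"twist":[[0,0,0],[0,0,0],[0,0,0],[0,0,0],[0,0,0]],"grip":[0,0,0,0,0]}'
python3 back.py
```

```text
time_s: 42.05
position: [0.5825, 0.3661, 0.0634]
orientation: [2.179, -1.995, 0.285]
wrist_force: [-3.8, 1.9, 5.7]
grip_width: 0.411
finger_force: 42.7
twist norm [-0.0015  0.001  -0.0001] | shift in target axes norm [-0.0039  0.0003 -0.    ] pos [0.5824 0.367  0.0631] now [0.5825 0.3661 0.0634]
```

```bash
python3 -m handwheel '{"delta_pos":[[0,0,0],[0,0,0],[0,0,0],[0,0,0],[0,0,-0.05],[0,0,-0.1],[0,0,-0.15],[0,0,-0.15],[0,0,-0.15],[0,0,0],[0,0,0],[0,0,0]],"twist":[[0,0,0],[0,0,0],[0,0,0],[0,0,0],[0,0,0],[0,0,0],[0,0,0],[0,0,0],[0,0,0],[0,0,0],[0,0,0],[0,0,0]],"grip":[0.6,0.8,1,1,1,1,1,1,1,1,1,1]}'
python3 look.py w12
python3 - <<'E'
from h import *
im=cam('top')[0];w=np.load('w12.npz')['im']
save('fin.png',np.hstack([im[60:300,60:460],w[:240,60:460]]))
q=np.load('scan.npy')
from tgt import frame
F=frame(q[3],.26);d=np.load('w12.npz');f=lambda *p:proj(q[:3]+F@[p[0],0,-p[1]],d['K'],d['R'],d['t'])[0]-[60,0]+[400,0]
print(f(-.085,.028),f(.072,.02))
E
```

```text
time_s: 43.55
position: [0.5787, 0.4036, 0.206]
orientation: [2.177, -1.993, 0.284]
wrist_force: [-0.5, 0.3, -0.1]
grip_width: 1.001
finger_force: 0.0
43.6 [0.57874484 0.40355323 0.20610648] [ 2.17651042 -1.99352075  0.28435907] [ 0.97144546  0.45953628  0.45279496  0.16666194 -1.76529281 -0.86799916]
[591.8235516  251.02315842] [591.93018387  95.87990508]
```

View pics/fin.png

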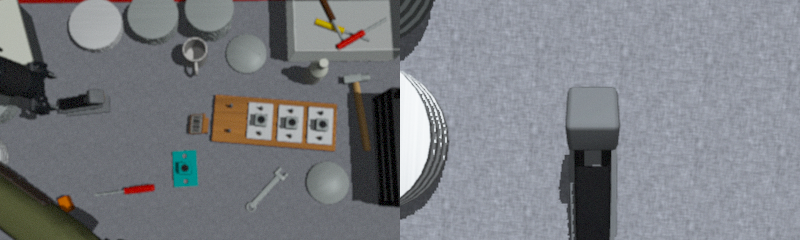

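The final picture shows three plates seated on the stand at (260,120), (291,122) and (320,124). The scanner is back on its rest, with its head at (592,118) on the predicted axis, and the gripper is clear.

```bash
python3 -c "
from workcell import robot
print(robot.close_job())"
```

```text
the job is handed in; nothing more can be done
None
```

I placed all three plates flush on the stand, held the scanner about 10 cm from the label for over two seconds, laid it back on its rest, and handed in the job (the hand-in returned no verdict).

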